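# Close up the bead box and the drawer unit

### The arm

A 7-joint arm with a two-finger parallel gripper is mounted at the origin on a cart in front of the work surface, level with it; the furniture and walls round the work are solid. World frame = base frame: x ahead of the robot, y to its left, z up, the work surface at z = 0. Lengths are in m, angles in rad, forces in N, time in s.
With the tool pointing down it reaches from about 0.425 to 0.975 m from the base axis. Payload 16.7 kg.
Tool frame: the origin (TCP) lies at the very end of the fingers, on their centre line; the grasp point (between the pads) lies 19 mm behind it (robot.pinch_z is the distance from the TCP to the grasp point, in m); z points along the fingers, y is the line along which they close (so a half turn about z gives the same grasp; the last joint's range is limited). The gripper opens to 85 mm and grips with 20 to 120 N. Pads are 22 mm wide; open, the fingers measure 114 mm over their backs; the gripper's body (76 mm by 85 mm) begins 54 mm behind the grasp point. The pads swing forward as they close: fully open they stand 13 mm farther back than shut.
Start: joints at [1.018, 0.426, 0.074, 1.606, -0.034, 1.111, -0.067], TCP at [0.265, -0.621, 0.211] pointing down, gripper open.
Joint ranges: [-2.85, 2.85], [-0.5, 2.14], [-1.23, 1.37], [0.21, 2.46], [-1.02, 4.16], [0.16, 2.05], [-2.73, 2.73]. Speed limits (rad/s): [1.89, 1.89, 2.39, 2.39, 3.01, 3.01, 3.01].

### API

Orientations are given as a unit quaternion [w, x, y, z].
In Python, from workcell import robot gives the robot as it stands.
- The arm moves only by the tool jog_arm, never from a script. Its argument "steps" is one flat list of numbers, 7 for each row, row after row: the shift along the tool's x, y, z scaled (see below), then the turn, a rotation vector about the tool's x, y, z scaled (see below), then the gripper's target within -1 to 1 (shut at 1, half-way at 0, fully open at -1). In form: [tx, ty, tz, wx, wy, wz, jaw, tx, ty, tz, wx, wy, wz, jaw, ...]. A call has 1 to 5 rows; each row is the pose to reach, as a shift and turn from the pose commanded when the call began, along the tool's axes at that moment; what a row does not reach only later rows make up. The controller multiplies each number of a shift by 0.3 m and each number of a turn by 90 degrees. A row lasts 1/10 s, in which the tool goes at most 50 mm and 8.59 degrees, less where a joint would pass 70% of its speed; a pose out of reach is approached as far as the arm can. A call with a number of a shift or a turn outside -1 to 1 is refused whole. A call with a gripper value outside its range is refused whole. The fingers move at their own pace and stop on an object; "squeeze" is the grip in N (left out, the last holds). Time passes only in rows, so rows that repeat a pose let the fingers close. It gives the time, the measured TCP pose, the force, the opening and the grip force at its end, in the units of the state.
- robot.sense(): the state, without advancing time (a new reading comes with each control period).
- robot.get_image(name): name is "scene" or "side" or "wrist"; returns a dict with "color" (480x640x3 uint8, red, green, blue), "fx", "fy", "cx", "cy" (pixels), "k1" (the pictures are not rectified: a ray, as slopes to the right and down, at radius r is drawn at 1 + k1 r^2 times it, then the intrinsics apply), "R" (3x3) and "t" (3): a world point X has camera coordinates R X + t. Camera axes: x right, y down, z forward; pixel columns grow to the right and rows downward; lengths in m; the calibration is good to about 2 mm. A picture is of the moment at which its call begins. There is no depth.
- robot.sign_off(): hands the job in; it is judged then, once.
Trained networks look in the newest picture that a camera, given by its name, has taken for a name from the list of things; names that differ only in an ending like _2 or _b are one class to them, and where a whole thing is asked for, a point or a joint stands for the part that bears it (a point fixed in the world has none). Each returns a list of dicts, best first, with "p" (0 to 1); they miss things now and then, are a little off and sometimes report something else, mostly with a low value. They report only what shows in the picture. A call takes as long as a camera call. They do not tell look-alikes from the thing itself.
- robot.cut_out(camera, target): "pixels" (480x640 bool, what is visible of it) and "extent" ([left, top, width, height] in pixels, round what is visible of it).
The state is a dict: "time_s": time; "joint_pos": joint angles; "qd": joint speeds; "tau": joint torques, N m; "position": TCP position; "ee_rot": TCP orientation; "contact_force": force on the tool from outside, world axes, zero at the start; "wrist_torque": the same for the moment, N m; "width": finger opening in m; "gripper_force": force on a finger pad.
Only numpy, scipy, OpenCV 4.12 (cv2) and the standard library are available. Lean on these libraries where they do the work, as an engineer would, in place of code of your own. Each camera call takes 0.05 s, during which the arm holds its last target. There are 200 camera calls.

### The job

Close everything that was left open on the cart: push the blue lid of the clear bead box down until it is fully shut, and push the blue and the yellow drawer of the plywood unit fully home. Only push with the fingertips: grip or pick up nothing, leave the bead box standing where it is, and do not disturb the glue stick, the stamp, or the spool on the unit.

Things in the scene. Friction and masses are not known exactly. Their poses are not given: they have to be found in the camera images.
- bead_box: clear plastic box with a blue hinged lid, 98 x 150 mm, 77 mm high with the lid shut, loose, about 0.9 kg. Origin: centre of its underside on the cart; its x points from its opening side to its hinge side (to the robot's right, world -y, give or take 0.25 rad), y along the hinge, z up.
- bead_box_lid (a joint): hinge angle of the blue lid in rad: 0 = shut, 1.57 = upright, 1.745 = stop, leaning back. Starts between 1.1 and 1.7. Light (50 g) with a stiff hinge: above about 0.7 rad it stays where it is left, below that it may sink slowly or stay until it is pressed. A push of about 1 N moves it.
- lid_edge (a point): middle of the lid's free edge, on its outer (top) face. The lid is a flat plate 7 mm thick, 156 mm along the hinge, reaching 106 mm from the hinge to this edge. Shut, this point is 52 mm to the opening side (-x) of the box's centre and 76 mm above the cart.
- lid_hinge (a point): middle of the lid's hinge line, on the box: 54 mm to the hinge side (+x) of the box's centre, 71 mm up, line along the box's y. The lid's outer face lies 4.4 mm outside (when shut, above) the hinge line. To shut the lid, push its outer face, which looks to the box's +x when upright, towards -x and then down.
- unit: plywood drawer unit, 120 deep x 160 wide x 85 mm high, fixed to the cart, two drawers side by side. Origin: centre of its underside; its front faces its own -x, +y is to the left seen from the robot, z up. Turned between -0.05 and 0.5 rad.
- drawer_left (a joint): how far the blue-fronted left (+y) drawer stands out, m: 0 = fully home (range 0 to 0.07). Starts 0.025 to 0.05. Slides along the unit's x, with about 1.5 N friction and light damping; no spring or catch.
- drawer_right (a joint): the same for the yellow-fronted right (-y) drawer.
- drawer_left_front (a point): centre of the outer face of the left drawer's front, a flat panel 77 wide x 79 mm high x 12 mm thick, bottom edge 3 mm above the cart. The point is 42 mm up and moves with the drawer; with the drawer home it lies 72 mm in front (-x) and 39.5 mm left (+y) of the unit's centre.
- drawer_right_front (a point): the same for the right drawer (39.5 mm to the right, -y, of the unit's centre).
- glue: glue stick with a blue cap and yellow barrel, 30 mm diameter, 95 mm tall, standing loose between the bead box and the drawer unit. Origin: centre of its underside.
- stamp: wooden hand stamp, 26 x 32 x 50 mm, standing loose between the glue stick and the drawer unit. Origin: centre of its underside.
- spool: spool of yellow thread, 29 mm diameter, 48 mm tall, standing loose on top of the drawer unit near the back (its base 85 mm above the cart). Origin: centre of its underside.
Mind the look-alikes: they are no part of the job. What is shaped like the spool but black or green is not meant.

How it is judged:
By the outcome, as a careful person would: the job done as asked, in the order asked, and still so for the second after the job is handed in, with the robot touching nothing.
It also fails if it takes over 53 s, if anything falls off the work surface, if the arm or the gripper's body presses on something with over 40 N, if the wrist force passes 120 N, or if a joint passes its speed limit or range.

## Working session

There is one attempt and no reset: what is moved stays moved. The work goes in short steps, Python scripts to look and compute and a tool call to move; the robot and the scene stay as the last step left them, time stands still between calls to the robot, and variables do not carry over. Pictures are saved under pics/ and viewed, at most 10 in all, crops included, and the job is handed in when it is done.

Besides the shell and the picture viewer there is one more tool, called in YAML: its name, and indented under it one key for each argument. jog_arm: Moves the arm, as the interface text tells. Its arguments: {"type":"object","properties":{"steps":{"type":"array","items":{"type":"number"}},"squeeze":{"type":"number"}},"required":["steps"]}

```bash
ls; mkdir -p pics
python3 - <<'E'
from workcell import robot
import cv2,numpy as np
s=robot.sense();print(s['time_s'],s['position'],s['ee_rot'],s['width'])
ims=[]
for n in ['scene','side']:
    d=robot.get_image(n);cv2.imwrite(f'pics/{n}0.png',d['color'][:,:,::-1])
    print(n,d['fx'],d['cx'],d['cy'],d['k1'],(-d['R'].T@d['t']).round(3))
    for t in ['bead_box','bead_box_lid','unit','drawer_left','drawer_right','glue','stamp','spool']:
        for r in robot.cut_out(n,t)[:3]: print(t,round(r['p'],2),r['extent'])
E
```

```text
pics
0.0 [ 0.26502647 -0.62030723  0.2105896 ] [-6.36896059e-04  9.79688763e-01  2.00523028e-01 -1.95022306e-04] 0.08526905084681649
scene 558.6457305766844 318.13174254549136 235.7134314539621 -0.136021745203522 [-0.088  0.872  0.616]
bead_box 0.87 [359.1, 146.1, 77.9, 92.7]
bead_box_lid 0.62 [378.3, 143.7, 57.8, 55.1]
unit 0.65 [206.9, 247.9, 116.8, 87.7]
drawer_left 0.72 [270.5, 278.2, 38.6, 59.5]
drawer_right 0.88 [287.3, 260.4, 38.5, 52.3]
drawer_right 0.35 [204.5, 246.3, 116.2, 89.8]
drawer_right 0.24 [327.9, 265.7, 18.3, 28.1]
glue 0.69 [345.9, 237.1, 14.0, 41.7]
stamp 0.64 [324.8, 268.5, 22.7, 27.0]
spool 0.77 [224.9, 333.7, 16.6, 33.1]
spool 0.71 [228.0, 238.0, 15.0, 30.2]
side 435.4225939753013 322.3232373921624 240.70240248721575 -0.0931620956544537 [0.393 0.704 0.577]
bead_box 0.67 [318.1, 126.4, 62.2, 87.0]
bead_box_lid 0.57 [321.3, 126.9, 59.7, 42.6]
unit 0.94 [253.4, 267.4, 114.5, 110.4]
drawer_left 0.96 [335.4, 295.8, 32.5, 69.9]
drawer_right 0.89 [327.1, 266.9, 34.5, 42.0]
glue 0.62 [354.9, 230.3, 17.0, 41.5]
glue 0.34 [355.6, 268.6, 9.7, 22.6]
glue 0.25 [326.6, 265.6, 37.5, 45.1]
stamp 0.61 [353.7, 268.5, 11.7, 18.1]
stamp 0.59 [315.1, 128.0, 64.6, 86.3]
spool 0.79 [321.7, 389.3, 24.1, 35.1]
spool 0.73 [356.0, 232.0, 15.3, 42.1]
spool 0.7 [262.1, 278.2, 20.6, 34.0]
```

Run:
```python
import cv2
a=cv2.imread('pics/scene0.png')[110:410,170:490]
cv2.imwrite('pics/scene0c.png',cv2.resize(a,None,fx=2,fy=2,interpolation=cv2.INTER_CUBIC)[:600])
b=cv2.imread('pics/side0.png')[100:430,210:430]
cv2.imwrite('pics/side0c.png',cv2.resize(b,(400,600),interpolation=cv2.INTER_CUBIC))
```

```text
(no output)
```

View pics/scene0c.png

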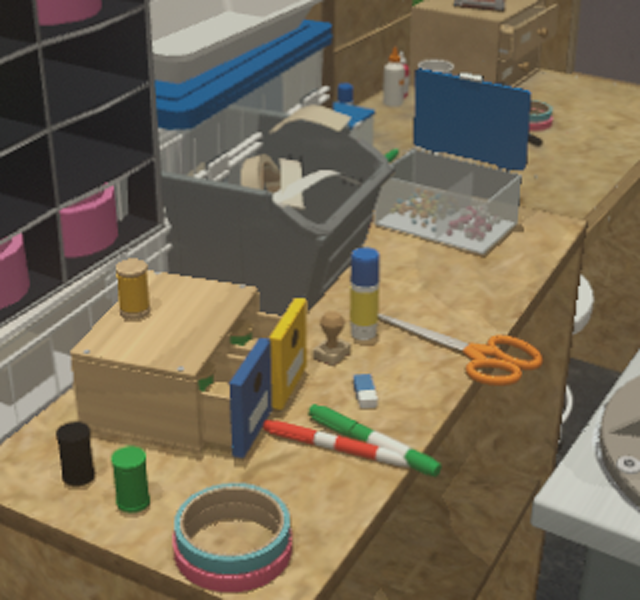

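View pics/side0c.png

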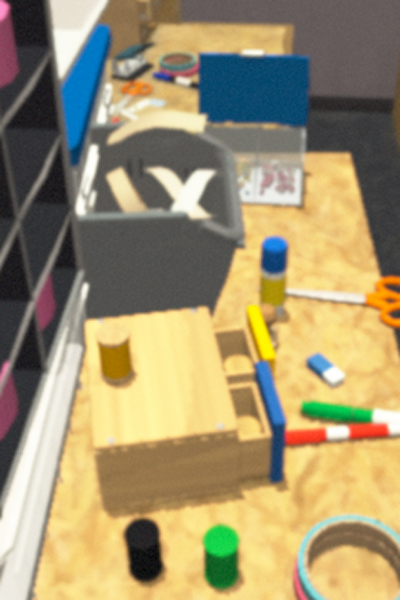

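View pics/scene0.png

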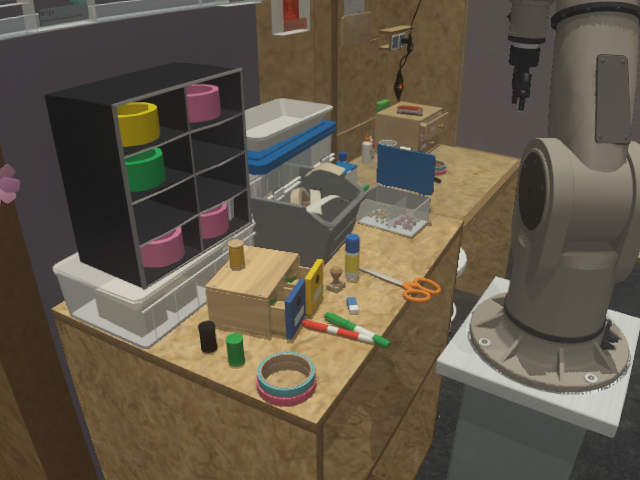

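The full picture shows the bead box, lid open, at about (400,190). The unit is at (265,290) with the blue front at (296,308) and the yellow at (314,287), the glue at (352,258) and the stamp at (336,278). The spool meant is the amber one on the unit at (236,255). The black (208,336) and green (235,350) ones on the cart are look-alikes, and nothing touches any of them. Next I enlarge for corner picking.

Run:
```python
import cv2,numpy as np
a=cv2.imread('pics/scene0.png');b=cv2.imread('pics/side0.png')
def crop(im,x,y,w,h,f): 
    c=cv2.resize(im[y:y+h,x:x+w],None,fx=f,fy=f,interpolation=cv2.INTER_CUBIC)
    for i in range(0,w,10): cv2.line(c,(int(i*f),0),(int(i*f),6 if i%50 else 14),(0,0,255),1)
    for i in range(0,h,10): cv2.line(c,(0,int(i*f)),(6 if i%50 else 14,int(i*f)),(0,0,255),1)
    return c
o=np.vstack([np.hstack([crop(a,350,140,100,100,3),crop(a,200,240,160,100,3)]),np.hstack([crop(b,310,120,100,100,3),crop(b,245,260,150,100,3),np.zeros((300,30,3),np.uint8)])])
cv2.imwrite('pics/zoom.png',o);print(o.shape)
```

```text
(600, 780, 3)
```

View pics/zoom.png

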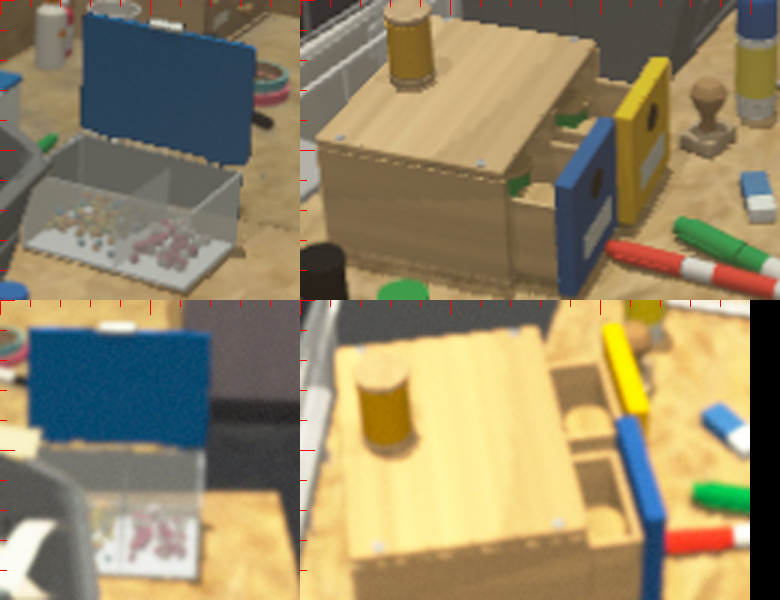

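The picked corners (lid, box bottom, unit top, fronts) are clear in both views. The inner face of the lid spans about (378,144)–(435,194) in the scene view. Fitting now.

```bash
cat > fit.py <<'E'
import numpy as np
from scipy.optimize import least_squares
from workcell import robot
def proj(d,X):
    c=(d['R']@np.asarray(X,float).T).T+d['t']; s=c[:,:2]/c[:,2:]
    s=s*(1+d['k1']*(s**2).sum(1,keepdims=True))
    return s*[d['fx'],d['fy']]+[d['cx'],d['cy']]
def place(x,y,yaw,P):
    c,s=np.cos(yaw),np.sin(yaw); P=np.asarray(P,float)
    return np.c_[x+c*P[:,0]-s*P[:,1],y+s*P[:,0]+c*P[:,1],P[:,2]]
def lidp(th,r,n,y): # r from hinge, n outward
    return [.054-r*np.cos(th)+n*np.sin(th),y,.071+r*np.sin(th)+n*np.cos(th)]
E
python3 - <<'E'
from fit import *
A=robot.get_image('scene');B=robot.get_image('side')
px=lambda l,ox,oy,du,dv:np.array([[ox+(u-du)/3,oy+(v-dv)/3] for u,v in l])
ba=px([(85,13),(255,45),(248,163),(81,128),(24,247),(185,292),(238,250)],350,140,0,0)
bb=px([(30,328),(210,333),(207,446),(30,441),(197,580)],310,120,0,300)
def box(p):
    L=[lidp(p[3],.106,-.0026,.078),lidp(p[3],.106,-.0026,-.078),lidp(p[3],.0,-.0026,-.078),lidp(p[3],.0,-.0026,.078)]
    F=[(-.049,.075,0),(-.049,-.075,0),(.049,-.075,0)]
    return (proj(A,place(*p[:3],L+F))-ba), (proj(B,place(*p[:3],L+F[1:2]))-bb)
f=lambda p:np.concatenate(box(p)).ravel()
r=least_squares(f,[.6,-.1,-1.57,1.4],loss='soft_l1');print('box',r.x.round(4));[print(q.round(1).tolist()) for q in box(r.x)]
ua=px([(318,140),(505,172),(597,42),(574,183),(614,122),(574,293),(612,250),(632,108),(668,60),(667,182),(632,222)],200,240,300,0)
ub=px([(350,557),(585,527),(537,327),(335,347),(662,520),(635,420),(648,410),(618,325)],245,260,300,300)
def unit(p):
    T=[(.06,.08,.085),(-.06,.08,.085),(-.06,-.08,.085),(.06,-.08,.085)]
    l,q=-.072-p[3],-.072-p[4]
    Lf=[(l,.078,.082),(l,.001,.082),(l,.078,.003),(l,.001,.003)]
    Rf=[(q,-.001,.082),(q,-.078,.082),(q,-.078,.003),(q,-.001,.003)]
    return proj(A,place(*p[:3],T[:3]+Lf+Rf))-ua, proj(B,place(*p[:3],T+Lf[:2]+Rf[:2]))-ub
f=lambda p:np.concatenate(unit(p)).ravel()
u=least_squares(f,[.6,.3,.2,.03,.03],x_scale=[.1,.1,.1,.01,.01],loss='soft_l1');print('unit',u.x.round(4));[print(q.round(1).tolist()) for q in unit(u.x)]
b=r.x;p=u.x
print('hinge,edge',place(*b[:3],[[.054,0,.071],lidp(b[3],.106,.0044,0)]).round(3).tolist())
print('fronts',place(*p[:3],[(-.072-p[3],.0395,.042),(-.072-p[4],-.0395,.042)]).round(3).tolist())
# glue, stamp base, spool
for n,zz in (('glue',.0),('stamp',0.)):
    for cam,c in (('scene',A),('side',B)):
        e=robot.cut_out(cam,n)[0]['extent'];t=np.array([e[0]+e[2]/2,e[1]+e[3]-3])
        g=least_squares(lambda q:(proj(c,[[q[0],q[1],zz]])[0]-t),[.5,.1]).x;print(n,cam,g.round(3))
E
```

```text
box [ 0.4439 -0.2683 -1.5871  1.5193]
[[-0.6, -0.6], [1.0, 0.6], [0.5, 1.8], [0.2, -0.1], [-0.5, -0.4], [0.4, 0.2], [-0.1, -1.1]]
[[-2.1, -0.3], [1.5, 0.1], [0.1, 0.7], [-0.9, -0.2], [-0.1, -0.1]]
unit [0.4984 0.2029 0.2679 0.0267 0.0359]
[[-1.2, -0.7], [-0.6, 0.4], [0.5, -0.6], [-1.8, 1.5], [-0.0, -1.4], [-0.3, 2.1], [1.4, -8.1], [-0.8, 3.5], [0.2, -1.1], [0.6, -7.1], [-0.2, 1.5]]
[[-0.5, 0.8], [2.0, 0.1], [0.5, -0.5], [0.1, 0.6], [1.3, -0.7], [-0.9, -1.9], [-0.1, -0.1], [0.1, -0.9]]
hinge,edge [[0.443, -0.322, 0.071], [0.443, -0.321, 0.177]]
fronts [[0.393, 0.215, 0.042], [0.405, 0.136, 0.042]]
glue scene [0.404 0.005]
glue side [ 0.394 -0.007]
stamp scene [0.404 0.072]
stamp side [0.402 0.059]
```

Fits agree to about 1–2 px: box (0.444,-0.268), lid at 1.52 rad, drawers out 27 and 36 mm. Those fit the stated ranges. I'll start with the lid: close the fingers, square the tool to the world, and go behind the lid.

jog_arm:
  steps: [0.847,-0.472,0,0,0,0.257,1,0.847,-0.472,0,0,0,0.257,1,0.847,-0.472,0,0,0,0.257,1,0.847,-0.472,0,0,0,0.257,1,0.847,-0.472,0,0,0,0.257,1]
  squeeze: 20

```text
time_s: 1.7
position: [0.4171, -0.4241, 0.2115]
ee_rot: [0.0, 1.0, -0.0, 0.0]
contact_force: [0.0, 0.0, -0.1]
width: 0.0121
gripper_force: 0.0
```

jog_arm:
  steps: [0.087,-0.12,0.0,0,0,0,1,0.087,-0.14,0.2,0,0,0,1,0.087,-0.14,0.2,0,0,0,1,0.087,-0.14,0.2,0,0,0,1]

```text
time_s: 2.1
position: [0.4407, -0.3837, 0.1501]
ee_rot: [-0.001, 1.0, -0.0, -0.002]
contact_force: [0.6, -0.0, 0.7]
width: 0.0001
gripper_force: 0.0
```

Run:
```python
from fit import *
import cv2
print(robot.sense()['position'],robot.sense()['width'])
o=np.hstack([cv2.resize(robot.get_image(n)['color'][y:y+150,x:x+130,::-1],None,fx=3,fy=3,interpolation=cv2.INTER_CUBIC) for n,x,y in (('scene',340,100),('side',280,80))])
cv2.imwrite('pics/pre.png',o)
```

```text
[ 0.44067433 -0.38373585  0.15005953] 0.00014794361071758318
```

View pics/pre.png

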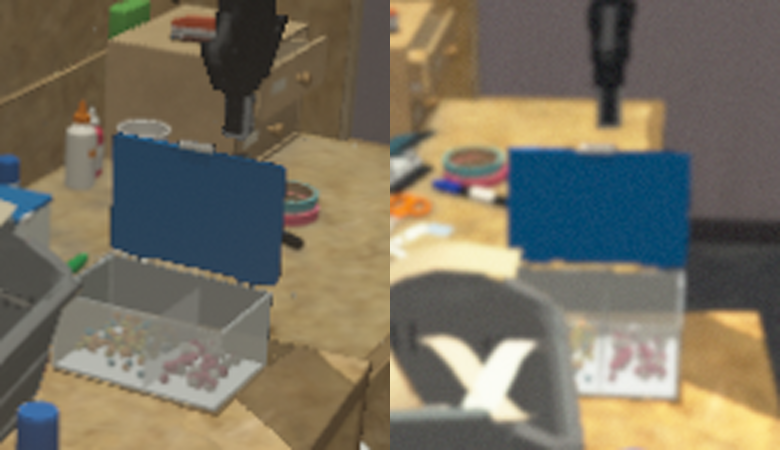

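The tip hangs behind the lid's outer face, roughly at its middle (scene crop (237,133), side crop (608,122)). Next it pushes along the arc.

jog_arm:
  steps: [0,-0.12,0,0,0,0,1,0,-0.16,0,0,0,0,1,0,-0.2,0,0,0,0,1,0,-0.235,0.01,0,0,0,1,0,-0.235,0.01,0,0,0,1]

```text
time_s: 2.7
position: [0.4425, -0.3126, 0.1487]
ee_rot: [-0.0, 1.0, 0.0, 0.0]
contact_force: [0.5, 1.2, 3.7]
width: 0.0002
gripper_force: 2.2
```

jog_arm:
  steps: [0,-0.04,0.014,0,0,0,1,0,-0.073,0.036,0,0,0,1,0,-0.105,0.062,0,0,0,1,0,-0.13,0.09,0,0,0,1,0,-0.15,0.12,0,0,0,1]

```text
time_s: 3.2
position: [0.4421, -0.2685, 0.1119]
ee_rot: [0.0, 1.0, -0.0, 0.0]
contact_force: [0.9, -0.3, 0.6]
width: -0.0
gripper_force: 0.4
```

Run:
```python
from fit import *
import cv2
o=np.hstack([cv2.resize(robot.get_image(n)['color'][y:y+150,x:x+130,::-1],None,fx=3,fy=3,interpolation=cv2.INTER_CUBIC) for n,x,y in (('scene',340,100),('side',280,80))])
cv2.imwrite('pics/mid.png',o)
```

```text
(no output)
```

View pics/mid.png

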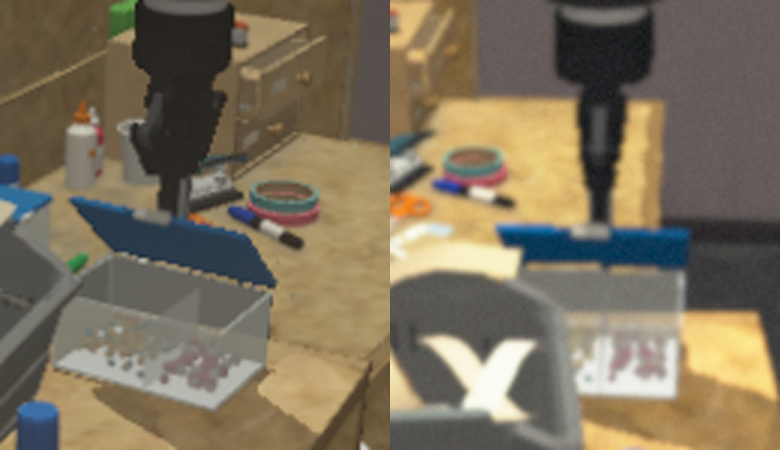

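The lid has come down with the fingers (scene crop about (175,240)), and the box corners are unmoved. Pressing down to shut.

jog_arm:
  steps: [0,-0.015,0.03,0,0,0,1,0,-0.03,0.065,0,0,0,1,0,-0.045,0.1,0,0,0,1,0,-0.05,0.12,0,0,0,1,0,-0.05,0.125,0,0,0,1]

```text
time_s: 3.8
position: [0.4416, -0.2528, 0.0738]
ee_rot: [-0.0, 1.0, 0.0, -0.001]
contact_force: [0.1, 0.6, 0.1]
width: 0.0005
gripper_force: 0.0
```

jog_arm:
  steps: [0,0,0.006,0,0,0,1,0,0,0.012,0,0,0,1,0,0,0.012,0,0,0,1]

```text
time_s: 4.1
position: [0.4421, -0.2535, 0.0712]
ee_rot: [0.0, 1.0, -0.0, 0.0]
contact_force: [0.6, 1.4, 0.5]
width: -0.0001
gripper_force: 0.0
```

jog_arm:
  steps: [0,0,0.01,0,0,0,1,0,0,0.016,0,0,0,1,0,0,0.016,0,0,0,1]

```text
time_s: 4.4
position: [0.442, -0.2533, 0.0662]
ee_rot: [-0.0, 1.0, -0.0, -0.0]
contact_force: [-0.3, 0.6, -0.3]
width: 0.0003
gripper_force: 0.0
```

Run:
```python
from fit import *
import cv2
print(robot.sense()['position'],robot.sense()['contact_force'])
o=np.hstack([cv2.resize(robot.get_image(n)['color'][y:y+150,x:x+130,::-1],None,fx=3,fy=3,interpolation=cv2.INTER_CUBIC) for n,x,y in (('scene',340,100),('side',280,80))])
cv2.imwrite('pics/shut.png',o)
```

```text
[ 0.44198297 -0.25327411  0.06619783] [-0.28277247  0.55682985 -0.27659378]
```

View pics/shut.png

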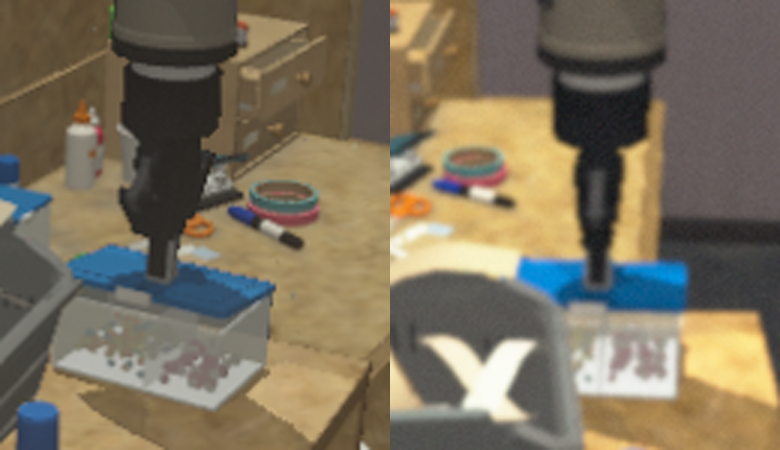

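The lid looks almost shut, with the fingertip on it at scene crop (160,280) and no reaction yet. I'll press on in small steps until force shows.

jog_arm:
  steps: [0,0,0.008,0,0,0,1,0,0,0.014,0,0,0,1,0,0,0.014,0,0,0,1]

```text
time_s: 4.8
position: [0.442, -0.2532, 0.0619]
ee_rot: [-0.0, 1.0, 0.0, -0.0]
contact_force: [0.2, 0.1, 0.3]
width: 0.0002
gripper_force: 0.0
```

Run:
```python
from fit import *
from scipy import ndimage
s=robot.sense();print(s['position'],s['contact_force'])
# predicted pixel of lid's top corners vs theta, and mask extent
b=(.4439,-.2683,-1.5871)
for cam in ('scene','side'):
    d=robot.get_image(cam);r=robot.cut_out(cam,'bead_box_lid');print(cam,[(round(q['p'],2),q['extent']) for q in r[:2]])
    for th in (0,.1,.2):
        q=proj(d,place(*b,[lidp(th,.106,.0044,.078),lidp(th,.106,.0044,-.078),lidp(th,0,.0044,-.078),lidp(th,0,.0044,.078)]));print(th,q.round(0).tolist(),'ext',q.min(0).round(1),np.ptp(q,axis=0).round(1))
    print('tip',proj(d,[s['position']]).round(1))
```

```text
[ 0.4419693  -0.25321792  0.06192558] [0.19347348 0.1208506  0.28082544]
scene [(0.62, [366.1, 180.8, 66.1, 29.7]), (0.21, [203.5, 249.6, 118.1, 85.3])]
0 [[357.0, 194.0], [415.0, 209.0], [434.0, 194.0], [378.0, 181.0]] ext [356.6 180.6] [77.2 28.7]
0.1 [[357.0, 190.0], [416.0, 205.0], [434.0, 194.0], [378.0, 181.0]] ext [356.9 180.5] [76.9 24.4]
0.2 [[357.0, 186.0], [416.0, 201.0], [434.0, 194.0], [378.0, 181.0]] ext [357.5 180.5] [76.5 20. ]
tip [[392.8 201.6]]
side [(0.71, [320.2, 165.6, 61.1, 20.5])]
0 [[313.0, 184.0], [378.0, 187.0], [379.0, 167.0], [319.0, 165.0]] ext [313.5 164.8] [65.8 22.3]
0.1 [[313.0, 180.0], [379.0, 183.0], [379.0, 167.0], [319.0, 165.0]] ext [313.4 164.8] [65.8 18.2]
0.2 [[313.0, 176.0], [379.0, 179.0], [379.0, 167.0], [319.0, 165.0]] ext [313.4 164.7] [65.9 13.9]
tip [[347.7 183.3]]
```

Run:
```python
from fit import *
import cv2
A=robot.get_image('scene');B=robot.get_image('side')
for d,n in ((A,'scene'),(B,'side')):
    print(n,proj(d,[(.4407,-.3837,.15),(.442,-.2685,.112),(.442,-.2532,.0619),(.442,-.2532,.0754)]).round(1).tolist())
o=np.hstack([cv2.resize(np.ascontiguousarray(d['color'][y:y+75,x:x+65,::-1]),None,fx=6,fy=6,interpolation=cv2.INTER_CUBIC) for d,x,y in ((A,365,145),(B,315,130))])
cv2.imwrite('pics/shut2.png',o)
```

```text
scene [[418.1, 152.2], [396.7, 180.4], [392.8, 201.6], [393.1, 196.5]]
side [[351.7, 129.9], [348.4, 162.2], [347.7, 183.3], [347.8, 178.4]]
```

View pics/shut2.png

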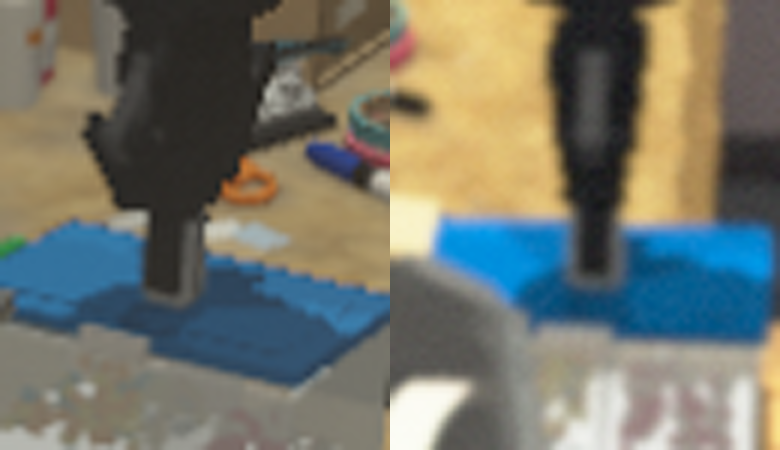

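The real fingertip is seen at scene (393,195.5) and side (347,177), which means z≈0.075. So the fingers end about 13 mm short of the TCP, and contact with the shut lid is due just now. Pressing on.

jog_arm:
  steps: [0,0,0.006,0,0,0,1,0,0,0.01,0,0,0,1,0,0,0.01,0,0,0,1]

```text
time_s: 5.4
position: [0.442, -0.2533, 0.059]
ee_rot: [-0.0, 1.0, 0.0, -0.0]
contact_force: [-0.8, 0.1, -0.3]
width: -0.0003
gripper_force: 0.0
```

jog_arm:
  steps: [0,0,0.008,0,0,0,1,0,0,0.014,0,0,0,1,0,0,0.014,0,0,0,1]

```text
time_s: 5.7
position: [0.4422, -0.2533, 0.0553]
ee_rot: [-0.0, 1.0, -0.0, 0.0]
contact_force: [-3.4, 2.0, 11.1]
width: 0.0002
gripper_force: 5.2
```

11 N of reaction at TCP z 0.055, so the lid is pressed shut. Lifting clear and travelling over to the blue drawer.

jog_arm:
  steps: [0,0,-0.15,0,0,0,1,0,0,-0.3,0,0,0,1,0,0,-0.5,0,0,0,1,0,0,-0.57,0,0,0,1,0.05,-0.15,-0.57,0,0,0,1]

```text
time_s: 6.2
position: [0.4578, -0.2133, 0.2305]
ee_rot: [0.002, 1.0, -0.004, 0.003]
contact_force: [1.4, 0.6, -1.1]
width: 0.0002
gripper_force: 0.0
```

jog_arm:
  steps: [0.04,-0.7,0,0,0,0,1,0.04,-0.7,0,0,0,-0.08,1,0.04,-0.7,0,0,0,-0.171,1,0.04,-0.7,0,0,0,-0.171,1,0.04,-0.7,0,0,0,-0.171,1]

```text
time_s: 6.7
position: [0.4691, 0.0071, 0.2262]
ee_rot: [-0.001, 0.991, 0.137, 0.0]
contact_force: [0.4, -1.4, -1.5]
width: 0.0002
gripper_force: 0.0
```

jog_arm:
  steps: [-0.177,-0.737,0,0,0,0,1,-0.177,-0.737,0,0,0,0,1,-0.177,-0.737,0,0,0,0,1,-0.177,-0.737,0,0,0,0,1,-0.177,-0.737,0,0,0,0,1]

```text
time_s: 7.2
position: [0.3573, 0.2035, 0.2262]
ee_rot: [-0.0, 0.991, 0.135, 0.0]
contact_force: [1.2, -0.5, 0.2]
width: 0.0
gripper_force: 0.0
```

Run:
```python
from workcell import robot
s=robot.sense();print(s['time_s'],s['position'].round(4) if hasattr(s['position'],'round') else s['position'],s['ee_rot'],s['joint_pos'])
```

```text
7.2 [0.3573 0.2035 0.2262] [-1.75332288e-04  9.90809305e-01  1.35265657e-01  3.03108872e-04] [-0.15212827 -0.00722032 -0.51106721  2.11486272 -0.00411107  1.03233107
 -1.96051174]
```

jog_arm:
  steps: [0,0,0.16,0,0,0,1,0,0,0.32,0,0,0,1,0,0,0.48,0,0,0,1,0,0,0.6,0,0,0,1,0,0,0.65,0,0,0,1]

```text
time_s: 7.7
position: [0.3575, 0.1998, 0.028]
ee_rot: [0.0, 0.991, 0.134, -0.002]
contact_force: [0.6, 0.2, -0.1]
width: 0.0002
gripper_force: 0.0
```

Run:
```python
from fit import *
import cv2
print(robot.sense()['joint_pos'])
o=np.hstack([cv2.resize(robot.get_image(n)['color'][y:y+150,x:x+130,::-1],None,fx=3,fy=3,interpolation=cv2.INTER_CUBIC) for n,x,y in (('scene',240,200),('side',290,220))])
cv2.imwrite('pics/blue.png',o)
```

```text
[-0.2514791   0.32327813 -0.46657991  2.3033818   0.26619381  0.56766042
 -2.22565992]
```

View pics/blue.png

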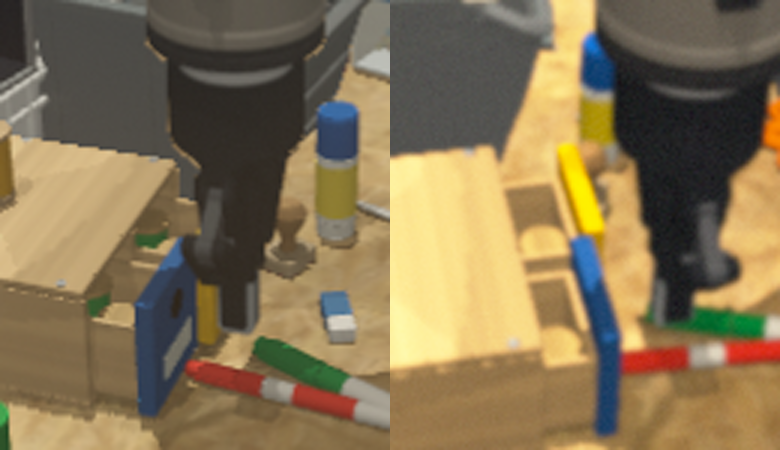

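The closed fingertips stand in front of the blue panel (scene crop (238,325), side crop (675,310)), with a visible gap and clear of the stamp and glue. Pushing blue now.

jog_arm:
  steps: [0.05,-0.017,0,0,0,0,1,0.09,-0.017,0,0,0,0,1,0.115,-0.017,0,0,0,0,1,0.14,-0.017,0,0,0,0,1,0.16,-0.017,0,0,0,0,1]

```text
time_s: 8.3
position: [0.4048, 0.2183, 0.0314]
ee_rot: [-0.0, 0.991, 0.134, 0.0]
contact_force: [-1.1, -0.7, 1.3]
width: 0.0001
gripper_force: 0.9
```

jog_arm:
  steps: [0.008,0,0,0,0,0,1,0.016,0,0,0,0,0,1,0.02,0,0,0,0,0,1]

```text
time_s: 8.6
position: [0.41, 0.2199, 0.031]
ee_rot: [0.0, 0.991, 0.134, -0.0]
contact_force: [-0.8, 0.5, 1.1]
width: -0.0001
gripper_force: 0.8
```

jog_arm:
  steps: [0.007,0,0,0,0,0,1,0.014,0,0,0,0,0,1,0.014,0,0,0,0,0,1]

```text
time_s: 8.9
position: [0.4104, 0.2197, 0.0303]
ee_rot: [0.001, 0.991, 0.134, -0.003]
contact_force: [-21.8, -5.3, 15.3]
width: 0.0001
gripper_force: 11.5
```

Blue hit its stop at 22 N, where predicted. Backing off, then stepping sideways to the yellow front.

jog_arm:
  steps: [-0.06,0,0,0,0,0,1,-0.14,0,0,0,0,0,1,-0.175,0,0,0,0,0,1,-0.175,0.0,0,0,0,0,1,-0.175,0.05,0,0,0,0,1]

```text
time_s: 9.4
position: [0.3683, 0.1945, 0.0315]
ee_rot: [-0.001, 0.991, 0.135, 0.001]
contact_force: [0.6, 0.2, 0.0]
width: -0.0002
gripper_force: 0.0
```

Run:
```python
from workcell import robot
s=robot.sense();print(s['position'],s['ee_rot'],s['joint_pos'],s['contact_force'])
```

```text
[0.36826425 0.19450224 0.03148603] [-7.00309256e-04  9.90837478e-01  1.35055458e-01  7.90400676e-04] [-0.22869171  0.32169926 -0.46409758  2.29196573  0.26305144  0.57372843
 -2.1940372 ] [0.64117398 0.19338582 0.02123663]
```

jog_arm:
  steps: [-0.02,0.05,0,0,0,0,1,-0.02,0.1,0,0,0,0,1,-0.02,0.15,0,0,0,0,1,-0.02,0.19,0,0,0,0,1,-0.02,0.19,0,0,0,0,1]

```text
time_s: 9.9
position: [0.3782, 0.1352, 0.0312]
ee_rot: [0.0, 0.991, 0.133, 0.0]
contact_force: [0.2, 0.3, -0.4]
width: -0.0004
gripper_force: 0.0
```

Run:
```python
from workcell import robot
s=robot.sense();print(s['position'],s['ee_rot'],s['joint_pos'],s['contact_force'])
```

```text
[0.37816685 0.13521016 0.03118008] [1.23178460e-05 9.91147026e-01 1.32768342e-01 3.73784829e-04] [-0.10235242  0.3011524  -0.44905636  2.32249606  0.2457747   0.55921207
 -2.04755979] [ 0.24740234  0.30146571 -0.43701258]
```

jog_arm:
  steps: [0.04,0,0,0,0,0,1,0.08,0.01,0,0,0,0,1,0.11,0.01,0,0,0,0,1,0.14,0.01,0,0,0,0,1,0.16,0.01,0,0,0,0,1]

```text
time_s: 10.4
position: [0.4247, 0.1466, 0.0309]
ee_rot: [-0.0, 0.991, 0.134, -0.0]
contact_force: [-1.6, -0.1, 1.3]
width: -0.0004
gripper_force: 0.9
```

jog_arm:
  steps: [0.01,0,0,0,0,0,1,0.018,0,0,0,0,0,1,0.018,0,0,0,0,0,1]

```text
time_s: 10.7
position: [0.4292, 0.1476, 0.0311]
ee_rot: [-0.0, 0.991, 0.134, 0.0]
contact_force: [0.4, -0.6, 0.4]
width: -0.0002
gripper_force: 0.0
```

jog_arm:
  steps: [0.006,0,0,0,0,0,1,0.011,0,0,0,0,0,1,0.011,0,0,0,0,0,1]

```text
time_s: 11.0
position: [0.4303, 0.1476, 0.0307]
ee_rot: [0.001, 0.991, 0.134, -0.002]
contact_force: [-10.8, -1.4, 7.3]
width: -0.0003
gripper_force: 5.9
```

Yellow is at its stop (11 N). Retreat, lift, move aside and check everything.

jog_arm:
  steps: [-0.05,0,0,0,0,0,1,-0.12,0,0,0,0,0,1,-0.12,0,-0.16,0,0,0,1,-0.12,0,-0.32,0,0,0,1,-0.12,0,-0.48,0,0,0,1]

```text
time_s: 11.5
position: [0.3969, 0.1388, 0.1769]
ee_rot: [-0.0, 0.991, 0.134, -0.0]
contact_force: [1.5, -0.8, -0.9]
width: 0.0001
gripper_force: 0.0
```

jog_arm:
  steps: [0,0,-0.16,0,0,0,1,0,0,-0.33,0,0,0,1,0,0,-0.5,0,0,0,1,0,0,-0.5,0,0,0,1]

```text
time_s: 11.9
position: [0.3995, 0.1398, 0.3311]
ee_rot: [-0.0, 0.991, 0.134, 0.005]
contact_force: [0.7, 1.5, -1.0]
width: -0.0002
gripper_force: 0.0
```

Run:
```python
from fit import *
import cv2
s=robot.sense();print(s['time_s'],s['position'])
def crop(im,x,y,w,h,f): return cv2.resize(np.ascontiguousarray(im[y:y+h,x:x+w,::-1]),None,fx=f,fy=f,interpolation=cv2.INTER_CUBIC)
a=robot.get_image('scene');b=robot.get_image('side')
o=np.hstack([crop(a['color'],200,140,250,220,2),crop(b['color'],250,140,145,220,2)])
cv2.imwrite('pics/end.png',o);print(o.shape)
U=(.4984,.2029,.2679)
for d,n in ((a,'scene'),(b,'side')):
    print(n,'expected home: blue/yellow outer top corners',((proj(d,place(*U,[(-.072,.078,.082),(-.072,.001,.082),(-.072,-.001,.082),(-.072,-.078,.082)]))-((200,140) if n=='scene' else (250,140)))*2+((0,0) if n=='scene' else (500,0))).round(0).tolist())
    for t in ('bead_box_lid','glue','stamp','spool','drawer_left','drawer_right'):
        print(t,[(round(q['p'],2),q['extent']) for q in robot.cut_out(n,t)[:2]])
```

```text
11.9 [0.39953049 0.13978173 0.33114381]
(440, 790, 3)
scene expected home: blue/yellow outer top corners [[150.0, 320.0], [181.0, 274.0], [182.0, 273.0], [210.0, 232.0]]
bead_box_lid [(0.63, [368.0, 183.3, 64.1, 30.6])]
glue [(0.58, [346.0, 237.7, 14.4, 44.8])]
stamp [(0.57, [327.8, 268.0, 18.1, 27.9])]
spool [(0.95, [228.4, 237.2, 14.6, 32.7]), (0.81, [224.6, 332.0, 18.5, 34.5])]
drawer_left [(0.62, [268.3, 275.9, 22.9, 58.9])]
drawer_right [(0.81, [289.0, 257.0, 16.3, 51.0]), (0.33, [365.6, 180.4, 63.4, 32.0])]
side expected home: blue/yellow outer top corners [[699.0, 390.0], [680.0, 320.0], [679.0, 318.0], [663.0, 260.0]]
bead_box_lid [(0.75, [323.8, 165.7, 57.4, 23.7])]
glue [(0.75, [353.0, 231.6, 17.0, 42.3])]
stamp [(0.66, [350.9, 267.8, 11.3, 24.6])]
spool [(0.75, [262.4, 276.9, 20.1, 35.0]), (0.69, [277.7, 385.4, 20.8, 39.0])]
drawer_left [(0.66, [331.9, 303.4, 17.8, 67.6])]
drawer_right [(0.72, [325.1, 267.9, 12.5, 30.0]), (0.54, [323.4, 169.6, 53.8, 22.0])]
```

View pics/end.png

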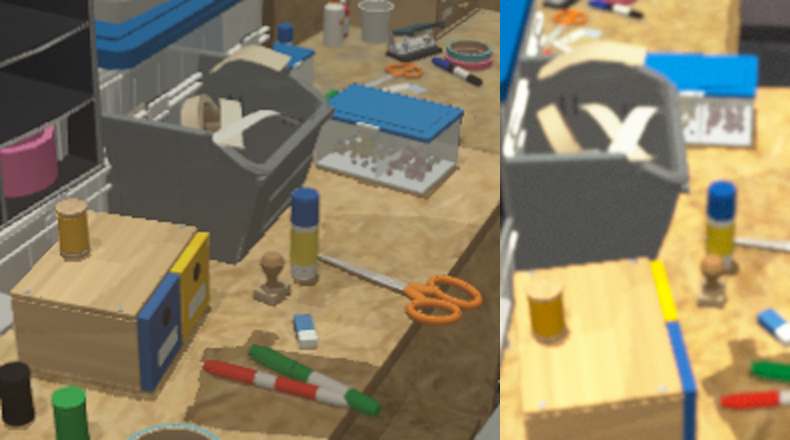

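The final view shows the lid flat on the box (scene crop (395,112)) and both fronts flush with the unit ((160,330), (190,285)), matching the predicted home corners. The glue, stamp and spool stand where they were. Handing in.

```bash
python3 -c "
from workcell import robot
print(robot.sign_off())"
```

```text
the job is handed in; nothing more can be done
None
```

I shut the bead box lid, then pushed the blue and the yellow drawer fully home. In the final pictures the box, glue stick, stamp and spool stand where they were, and the job is handed in at about 12.6 s of the 53 s allowed.

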